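# Fan marked sample plates on the ribbed layout tray

## Robot

A 6-joint arm with a two-finger parallel gripper is mounted at the origin on a cart in front of the work surface, level with it; the furniture and walls round the work are solid. World frame = base frame: x ahead of the robot, y to its left, z up, the work surface at z = 0. Lengths are in m, angles in rad, forces in N, time in s.
With the tool pointing down it reaches from about 0.35 to 0.775 m from the base axis. Payload 5.5 kg.
Tool frame: the origin (TCP) lies midway between the tips of the shut fingers; the grasp point (between the pads) lies 19 mm behind it (env.hold_point_z is the distance from the TCP to the grasp point, in m); z points along the fingers, y is the line along which they close (so a half turn about z gives the same grasp; the last joint's range is limited). The gripper opens to 85 mm and grips with 20 to 120 N. Pads are 22 mm wide; open, the fingers measure 114 mm over their backs; the gripper's body (76 mm by 85 mm) begins 54 mm behind the grasp point. The pads swing forward as they close: fully open they stand 13 mm farther back than shut.
Start: joints at [1.027, 0.313, 0.046, 1.304, 0, 1.431], TCP at [0.226, 0.529, 0.231] pointing down, gripper open.
Joint ranges: [-2.76, 2.76], [-0.86, 1.69], [-1.03, 1.26], [-2.2, 2.34], [-1.47, 1.5], [-3.14, 3.14]. Speed limits (rad/s): [2.57, 2.57, 3.14, 3.14, 3.14, 3.14].

## Interface

Orientations are given as a unit quaternion [w, x, y, z].
In Python, from workcell import env, read_camera gives the robot as it stands. The module is installed in compiled form; this text tells all that it offers.
- The arm moves only by the tool carry_out, never from a script. Its argument "moves" is a list of rows, each an object of numbers: "tx", "ty", "tz": the shift along the world's x, y, z in cm; "wx", "wy", "wz": the turn, a rotation vector about the world's x, y, z in rad; "claw": the closure, from -1 (fully open) to 1 (shut). A call has 1 to 8 rows; each row shifts and turns the commanded pose from where the row before left it; what a row does not reach is not made up. A row lasts 1/8 s, in which the tool goes at most 62.5 mm and 10.7 degrees, less where a joint would pass 70% of its speed; a pose out of reach is approached as far as the arm can. A call is refused whole if a number of a shift passes 6.25 or a number of a turn 0.188, either way. A call with a gripper value outside its range is refused whole. The fingers move at their own pace and stop on an object; "newtons" is the grip in N (left out, the last holds). Time passes only in rows, so rows that do not move let the fingers close. It gives the time, the measured TCP pose, the force, the opening and the grip force at its end, in the units of the state.
- env.get_state(): the state, without advancing time (a new reading comes with each control period).
- read_camera(name): name is "scene" or "top" or "wrist"; returns a dict with "image" (400x640x3 uint8, blue, green, red), "z_map" (400x640 float32, m along the optical axis (not along the pixel's ray), 0 where there is no reading), "fx", "fy", "cx", "cy" (pixels), "camera_from_world" (4x4, takes a point from world to camera coordinates); the wrist camera has in their place "hand_eye" (4x4, takes a point from camera to tool coordinates, whose origin is the TCP and whose axes are the flange's). Camera axes: x right, y down, z forward; pixel columns grow to the right and rows downward; lengths in m; the calibration is good to about 2 mm. A picture is of the moment at which its call begins: read the wrist's pose just before it.
- env.hand_in(): hands the job in; it is judged then, once.
The state is a dict: "clock": time; "joint_pos": joint angles; "qvel": joint speeds; "tau": joint torques, N m; "tcp_pos": TCP position; "orientation": TCP orientation; "wrist_force": force on the tool from outside, world axes, zero at the start; "ft_torque": the same for the moment, N m; "finger_gap": finger opening in m; "grip_force": force on a finger pad.
Only numpy, scipy, OpenCV 4.12 (cv2) and the standard library are available. Lean on these libraries where they do the work, as an engineer would, in place of code of your own. Each camera call takes 0.05 s, during which the arm holds its last target. There are 200 camera calls.

## Task

Take the three steel sample plates one by one off their stack and fan them, marked face up, in the ribbed aluminium tray so that they overlap like roof shingles, square and in line along its middle: the first leaning on the sloped rest with its lower end on the tray floor just behind the rib nearest the rest, each next one leaning on the plate before with its lower end behind the next rib. Then, with all three let go, slide the keeper bar by its knob towards the row as far as it goes, and leave the clamp strap, plug gauge and hex key where they lie.

Things in the scene. Friction and masses are not known exactly. Their poses are not given: they have to be found in the camera images.
- plate_a: steel sample plate, 40 x 80 x 8 mm, 0.11 kg, one of three alike; origin at the centre of its underside, x across its 40 mm width, y along its 80 mm length, z out of its marked face; starts flat, marked face up, in a loose stack of three on the worktop (plate_a lowest, plate_c on top); behind it the marking machine (base 70 mm high) begins at x = 0.54 m
- plate_b: steel sample plate, 40 x 80 x 8 mm, 0.11 kg, one of three alike; origin at the centre of its underside, x across its 40 mm width, y along its 80 mm length, z out of its marked face; starts flat, marked face up, in a loose stack of three on the worktop (plate_a lowest, plate_c on top); behind it the marking machine (base 70 mm high) begins at x = 0.54 m
- plate_c: steel sample plate, 40 x 80 x 8 mm, 0.11 kg, one of three alike; origin at the centre of its underside, x across its 40 mm width, y along its 80 mm length, z out of its marked face; starts flat, marked face up, in a loose stack of three on the worktop (plate_a lowest, plate_c on top); behind it the marking machine (base 70 mm high) begins at x = 0.54 m
- fan_tray: fixed aluminium layout tray, 190 mm long (its x, pointing to the rest: about to the robot's right) x 110 mm wide (its y), rim 14 mm high; origin at the centre of its underside, z up; floor 4 mm above the origin. Centres of the three plates' undersides, when in place, lie near x = +67, +47 and +27 mm, y = 0, z = 21 mm, each plate sloping 24 to 26 degrees and rising towards +x
- rest_toe (a point): middle of the lower edge of the layout tray's sloped dark steel rest, on the floor at tray x = +31 mm; the rest is 80 mm wide and rises at 26 degrees towards tray +x, to x = +87 mm
- rib_1 (a point): middle of the top edge of the rest-side (+x) face of the layout tray's first (nearest the rest) cross rib, at tray x = +29 mm; steel, 80 mm long in y, 3 mm wide, 3 mm high above the floor; a plate's lower end goes on the floor on the rest side of it
- rib_2 (a point): middle of the top edge of the rest-side (+x) face of the layout tray's second cross rib, at tray x = +9 mm; steel, 80 mm long in y, 3 mm wide, 3 mm high above the floor; a plate's lower end goes on the floor on the rest side of it
- rib_3 (a point): middle of the top edge of the rest-side (+x) face of the layout tray's third cross rib, at tray x = -11 mm; steel, 80 mm long in y, 3 mm wide, 3 mm high above the floor; a plate's lower end goes on the floor on the rest side of it
- keeper (a joint): slide of the keeper bar along the layout tray's +x, towards the row, in m: 0 fully open at the end away from the rest (knob axis at tray x = -73 mm), 0.053 at its stop, where the bar's face stands about 2 mm short of the third plate's lower end. Starts between 0 and 0.02, has 1.5 N of friction and stays where it is left
- keeper_knob (a point): middle of the black upright knob on the keeper bar (18 mm diameter; this point is 36 mm above the tray's underside, the knob's top 12 mm higher, the top of the 12 mm wide dark steel cross bar 12 mm lower); moves with the keeper
- strap: black slotted clamp strap, 26 x 78 x 11 mm, lying flat on the worktop under the fixed orange air hose, which slants from z = 0.16 m at x = 0.37 to z = 0.54 at x = 0.66, y about -0.14; bystander, origin at the centre of its underside
- gauge: plug gauge, steel cylinder 24 mm diameter x 98 mm, lying on the worktop; bystander, origin at its centre underneath
- hexkey: black hex key, 38 x 104 x 8 mm, lying on the worktop; bystander, origin at its centre underneath

How it is judged:
By the outcome, as a careful person would: the job done as asked, in the order asked, and still so for the second after the job is handed in, with the robot touching nothing.
It also fails if it takes over 70 s, if anything falls off the work surface, if the arm or the gripper's body presses on something with over 40 N, if the wrist force passes 120 N, or if a joint passes its speed limit or range.

## Working session

There is one attempt and no reset: what is moved stays moved. The work goes in short steps, Python scripts to look and compute and a tool call to move; the robot and the scene stay as the last step left them, time stands still between calls to the robot, and variables do not carry over. Pictures are saved under pics/ and viewed, at most 10 in all, crops included, and the job is handed in when it is done.

Besides the shell and the picture viewer there is one more tool, called after "Emit:" in YAML: its name, and indented under it one key for each argument. carry_out: Moves the arm, as the interface text tells. Its arguments: {"type":"object","properties":{"moves":{"type":"array","items":{"type":"object","properties":{"tx":{"type":"number"},"ty":{"type":"number"},"tz":{"type":"number"},"wx":{"type":"number"},"wy":{"type":"number"},"wz":{"type":"number"},"claw":{"type":"number"}}}},"newtons":{"type":"number"}},"required":["moves"]}

```bash
mkdir -p pics; cat > h.py <<'E'
import numpy as np, cv2
from workcell import env, read_camera
def grab(name):
    s=env.get_state(); c=read_camera(name); return s,c
def T_wc(s,c):
    if 'camera_from_world' in c: return np.linalg.inv(c['camera_from_world'])
    from scipy.spatial.transform import Rotation as R
    q=s['orientation']; T=np.eye(4); T[:3,:3]=R.from_quat([q[1],q[2],q[3],q[0]]).as_matrix(); T[:3,3]=s['tcp_pos']
    return T@c['hand_eye']
def cloud(s,c):
    T=T_wc(s,c); z=c['z_map']; v,u=np.mgrid[:400,:640]
    P=np.stack([(u-c['cx'])/c['fx']*z,(v-c['cy'])/c['fy']*z,z],-1)
    W=P@T[:3,:3].T+T[:3,3]; W[z==0]=np.nan; return W
def save(name,tag):
    s,c=grab(name); W=cloud(s,c); np.save(f'{tag}.npy',W); cv2.imwrite(f'pics/{tag}.png',c['image']); 
    np.savez(f'{tag}_c.npz',T=T_wc(s,c),K=[c['fx'],c['fy'],c['cx'],c['cy']]); return s,c,W
def onplane(tag,u,v,z):
    d=np.load(f'{tag}_c.npz'); T=d['T'];fx,fy,cx,cy=d['K']
    r=T[:3,:3]@np.array([(u-cx)/fx,(v-cy)/fy,1]); o=T[:3,3]; return o+r*(z-o[2])/r[2]
E
python3 - <<'E'
from h import *
s,c,W=save('top','top0'); s,c,W2=save('scene','scene0')
print(s, env.hold_point_z)
for t in('top0','scene0'): print(np.load(t+'_c.npz')['T'].round(3),np.load(t+'_c.npz')['K'])
E
```

```text
{'clock': 0.05, 'joint_pos': array([1.02741698e+00, 3.13948194e-01, 4.50345681e-02, 1.30361458e+00,
       1.86063363e-05, 1.43117182e+00]), 'qvel': array([-9.89947862e-05, -1.17517356e-03,  9.24155880e-04, -9.12605852e-04,
        6.70185594e-04, -1.24839769e-03]), 'tau': array([ 3.10875643e-03, -4.82158649e+01,  2.99545991e+01,  1.34272545e-02,
       -1.39670965e-04, -8.57522267e-07]), 'tcp_pos': array([0.22566379, 0.52833563, 0.23046131]), 'orientation': array([-2.98770825e-04,  2.00508911e-01,  9.79691496e-01, -8.12816643e-04]), 'wrist_force': array([ 0.43944477,  0.2762707 , -0.4343995 ]), 'ft_torque': array([ 0.00474292, -0.00899639,  0.03987289]), 'grip_force': 0.0, 'finger_gap': 0.08545629677218222} 0.0187
[[-0.014 -0.995  0.097  0.4  ]
 [-1.     0.014 -0.007 -0.   ]
 [ 0.005 -0.097 -0.995  1.032]
 [ 0.     0.     0.     1.   ]] [479.43136243 479.43136243 324.22462765 200.89505049]
[[ 0.521 -0.449  0.726 -0.125]
 [-0.853 -0.264  0.45  -0.366]
 [-0.011 -0.854 -0.521  0.491]
 [ 0.     0.     0.     1.   ]] [362.40487202 362.40487202 317.37545333 195.01773321]
```

View pics/top0.png

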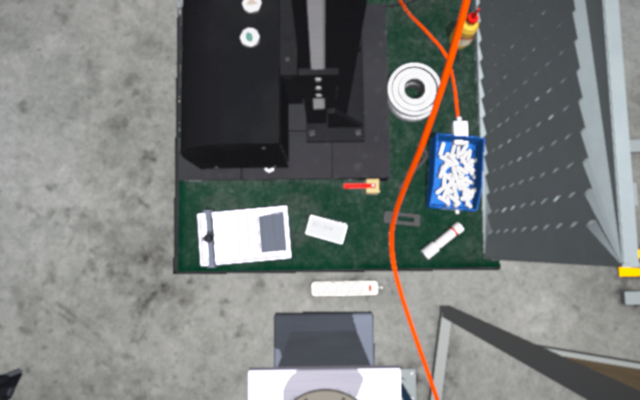

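View pics/scene0.png

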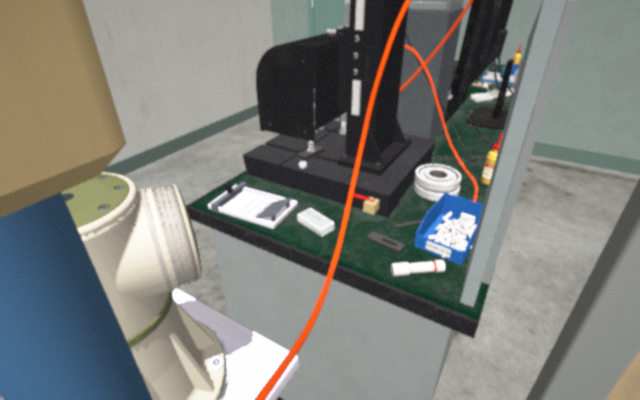

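The top picture shows the tray at about (245,236) with the keeper at its left (207,236) and the rest at its right. The stack is at (326,229), the strap at (402,218) under the hose and the gauge at (442,240).

```bash
python3 - <<'E'
from h import *
W=np.load('top0.npy')
for u,v in [(326,229),(306,229),(313,215),(347,223),(341,244),(198,210),(289,207),(291,257),(200,265),(207,238),(272,232),(245,236),(402,218),(442,240)]:
    print(u,v,W[v,u].round(4))
im=cv2.imread('pics/top0.png')[190:280,185:360]; cv2.imwrite('pics/top0c.png',cv2.resize(im,None,fx=4.5,fy=4.5,interpolation=cv2.INTER_CUBIC))
E
```

```text
326 229 [ 0.4396 -0.0096  0.0247]
306 229 [0.441  0.0329 0.0058]
313 215 [0.4703 0.0175 0.0119]
347 223 [ 0.4527 -0.0551  0.0029]
341 244 [ 4.08e-01 -4.16e-02 -3.00e-04]
198 210 [0.4853 0.2649 0.0018]
289 207 [0.4886 0.0688 0.0064]
291 257 [0.382  0.0654 0.0059]
200 265 [0.3679 0.2585 0.0048]
207 238 [0.4238 0.234  0.0476]
272 232 [0.4351 0.1041 0.0201]
245 236 [0.4279 0.1629 0.0074]
402 218 [ 0.4619 -0.1738  0.0016]
442 240 [ 0.4132 -0.2531  0.022 ]
```

View pics/top0c.png

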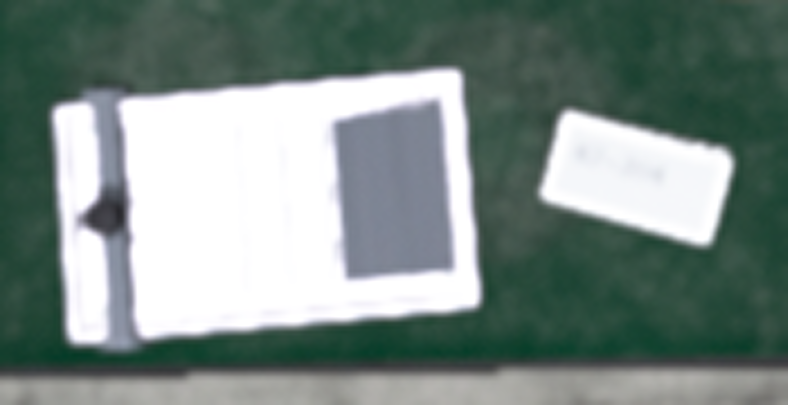

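The enlarged crop shows the keeper bar at left with its knob at crop (105,213), the dark rest at right (335-450, 100-278) and the stack at crop (637,178), skewed about 15°. I'll move the wrist camera over them for a closer look.

Emit:
carry_out:
  moves:
    - {"tx": 2.3, "ty": -5.3, "tz": 0.6, "wz": -0.147, "claw": -1}
    - {"tx": 2.3, "ty": -5.3, "tz": 0.6, "wz": -0.147}
    - {"tx": 2.3, "ty": -5.3, "tz": 0.6, "wz": -0.147}
    - {"tx": 2.3, "ty": -5.3, "tz": 0.6, "wz": -0.147}
    - {"tx": 2.3, "ty": -5.3, "tz": 0.6, "wz": -0.147}
    - {"tx": 2.3, "ty": -5.3, "tz": 0.6, "wz": -0.147}
    - {"tx": 2.3, "ty": -5.3, "tz": 0.6, "wz": -0.147}
    - {"tx": 2.3, "ty": -5.3, "tz": 0.6, "wz": -0.147}

```text
invalid input at $.moves[0]: expected keys tx, ty, tz, wx, wy, wz, claw
```

Emit:
carry_out:
  moves:
    - {}
    - {}

```text
invalid input at $.moves[0]: expected keys tx, ty, tz, wx, wy, wz, claw
```

```bash
python3 - <<'E'
from h import *
s,c,W=save('wrist','w1'); print(s['tcp_pos'],s['orientation'],s['joint_pos'].round(2)); print(c['hand_eye'].round(3))
E
```

```text
[0.22572037 0.52836883 0.23051787] [-2.53123775e-04  2.00532287e-01  9.79686777e-01 -7.46286692e-04] [ 1.03  0.31  0.05  1.3  -0.    1.43]
[[ 0.    -0.964 -0.266  0.067]
 [ 1.     0.001 -0.001 -0.   ]
 [ 0.001 -0.266  0.964 -0.142]
 [ 0.     0.     0.     1.   ]]
```

View pics/w1.png

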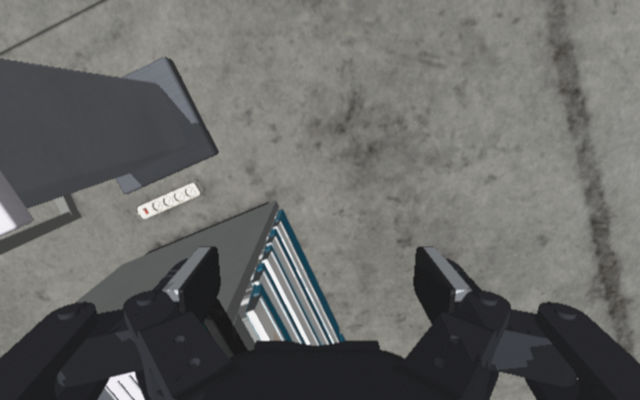

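The moves were refused because every key is required. That wrist picture shows only the floor and both fingers, with tips at (205,260) and (425,260). Resending in full.

Emit:
carry_out:
  moves:
    - {"tx": 2.3, "ty": -5.3, "tz": 0.6, "wx": 0, "wy": 0, "wz": -0.147, "claw": -1}
    - {"tx": 2.3, "ty": -5.3, "tz": 0.6, "wx": 0, "wy": 0, "wz": -0.147, "claw": -1}
    - {"tx": 2.3, "ty": -5.3, "tz": 0.6, "wx": 0, "wy": 0, "wz": -0.147, "claw": -1}
    - {"tx": 2.3, "ty": -5.3, "tz": 0.6, "wx": 0, "wy": 0, "wz": -0.147, "claw": -1}
    - {"tx": 2.3, "ty": -5.3, "tz": 0.6, "wx": 0, "wy": 0, "wz": -0.147, "claw": -1}
    - {"tx": 2.3, "ty": -5.3, "tz": 0.6, "wx": 0, "wy": 0, "wz": -0.147, "claw": -1}
    - {"tx": 2.3, "ty": -5.3, "tz": 0.6, "wx": 0, "wy": 0, "wz": -0.147, "claw": -1}
    - {"tx": 2.3, "ty": -5.3, "tz": 0.6, "wx": 0, "wy": 0, "wz": -0.147, "claw": -1}

```text
clock: 1.15
tcp_pos: [0.4102, 0.103, 0.2795]
orientation: [0.0, 0.712, 0.702, 0.0]
wrist_force: [1.0, 0.4, 0.0]
finger_gap: 0.0854
grip_force: 0.0
```

Emit:
carry_out:
  moves:
    - {"tx": 0, "ty": 0, "tz": 0, "wx": 0, "wy": 0, "wz": 0, "claw": -1}
    - {"tx": 0, "ty": 0, "tz": 0, "wx": 0, "wy": 0, "wz": 0, "claw": -1}

```text
clock: 1.4
tcp_pos: [0.4096, 0.1048, 0.279]
orientation: [-0.0, 0.71, 0.704, -0.0]
wrist_force: [0.3, 0.2, -0.7]
finger_gap: 0.0857
grip_force: 0.0
```

```bash
python3 - <<'E'
from h import *
s,c,W=save('wrist','w2'); print(s['tcp_pos'],s['orientation'],s['joint_pos'].round(2))
E
```

```text
[0.40960397 0.10476639 0.27902499] [-4.43515120e-04  7.10379501e-01  7.03818682e-01 -1.74802776e-04] [ 0.06  0.01 -0.21  1.36  0.    1.64]
```

View pics/w2.png

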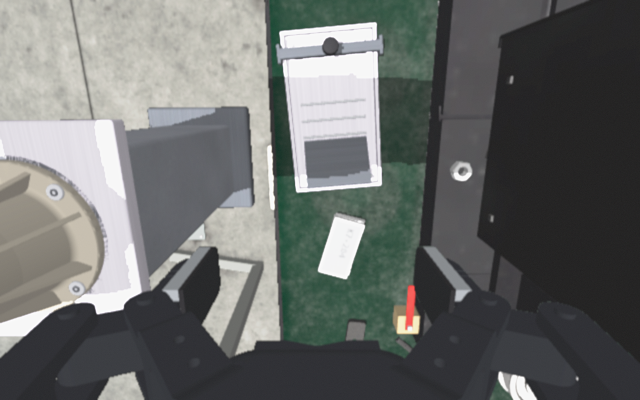

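The wrist view (up is +y, right is +x) shows the tray with corners at about (280,34), (376,24), (381,186) and (297,192). The knob is at (331,46), the ribs at rows 103, 119 and 136, the rest at rows 140-187 and the stack at (342,246).

```bash
python3 - <<'E'
from h import *
im=cv2.imread('pics/w2.png')
a=cv2.resize(im[15:200,265:395],None,fx=3.2,fy=3.2,interpolation=cv2.INTER_CUBIC)
b=cv2.resize(im[205:285,310:375],None,fx=6,fy=6,interpolation=cv2.INTER_CUBIC)
o=np.zeros((600,800,3),np.uint8); o[:a.shape[0],:a.shape[1]]=a; o[:b.shape[0],420:420+b.shape[1]]=b[:,:380]
cv2.imwrite('pics/w2c.png',o); 
for t in('w2','top0'):
    W=np.load(t+'.npy'); Z=W[...,2]
    for lo,hi in((.018,.03),(.010,.018),(.004,.010)):
        m=(Z>lo)&(Z<hi)&(abs(W[...,0]-.44)<.06)&(abs(W[...,1]+.01)<.06)
        p=W[m]; 
        if len(p)>20:
            r=cv2.minAreaRect(p[:,:2].astype(np.float32)*1000); print(t,lo,len(p),p.mean(0).round(4),r)
    m=(abs(W[...,0]-.50)<.01)&(abs(W[...,1]-.0)<.03); print('worktop z',np.nanmedian(Z[m]))
    m=(Z>.038)&(Z<.06)&(abs(W[...,0]-.43)<.06)&(abs(W[...,1]-.23)<.05);p=W[m];print('knob',len(p),p.mean(0),cv2.minAreaRect(p[:,:2].astype(np.float32)*1000))
E
```

```text
w2 0.018 1739 [ 0.4408 -0.0069  0.0236] ((440.7424011230469, -8.83477783203125), (80.47928619384766, 40.282737731933594), 73.36275482177734)
w2 0.01 93 [0.4495 0.016  0.0146] ((442.4356689453125, -7.497039794921875), (79.21307373046875, 43.5109748840332), 74.11245727539062)
w2 0.004 205 [ 0.4454 -0.0027  0.005 ] ((440.7355041503906, -10.086223602294922), (118.68084716796875, 118.99536895751953), 0.3446436822414398)
worktop z 0.002565615173335145
knob 253 [0.42521042 0.23469882 0.04714621] ((425.3656005859375, 235.16917419433594), (16.861082077026367, 17.128829956054688), 85.6337890625)
top0 0.018 729 [ 0.44   -0.0104  0.0243] ((440.84857177734375, -10.441261291503906), (79.99884033203125, 41.774051666259766), 73.51790618896484)
top0 0.01 30 [ 0.4581 -0.0161  0.0147] ((441.7012023925781, -8.98626708984375), (78.93983459472656, 43.07451629638672), 73.79855346679688)
top0 0.004 826 [ 0.4382 -0.0113  0.0053] ((440.25738525390625, -9.978996276855469), (119.86787414550781, 119.81572723388672), 89.71803283691406)
worktop z 0.0031023697632985847
knob 67 [0.42487493 0.23322665 0.04738332] ((424.8143615722656, 234.16500854492188), (14.496885299682617, 17.2270565032959), 0.7650323510169983)
```

View pics/w2c.png

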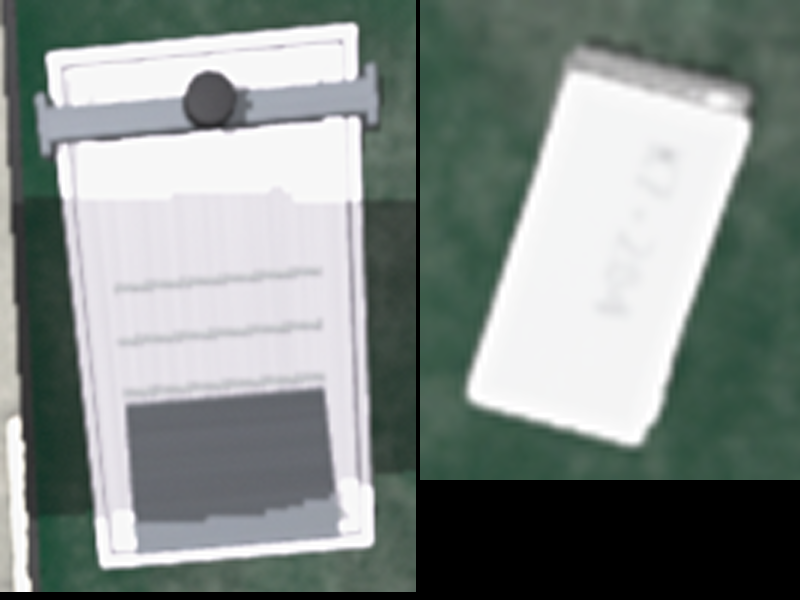

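The crops are clear. Converting the tray corners, rest edge and ribs to world coordinates.

```bash
python3 - <<'E'
from h import *
def pt(u,v,z): return onplane('w2',u/3.2+265,v/3.2+15,z)[:2]*1000
c=[pt(47,53,.014),pt(357,24,.014),pt(373,544,.014),pt(102,568,.014)]
for p in c: print(p.round(1))
c=np.array(c); print('ctr',c.mean(0)); 
for a,b in((0,1),(3,2),(0,3),(1,2)): d=c[b]-c[a]; print(a,b,np.linalg.norm(d).round(1),np.degrees(np.arctan2(d[1],d[0])).round(2))
ctr=c.mean(0); d=(c[2]+c[3]-c[0]-c[1]); ex=d/np.linalg.norm(d); ey=np.array([-ex[1],ex[0]])
print('ex',ex,np.degrees(np.arctan2(ex[1],ex[0])))
for n,q,z in(('toe',(125,404),.004),('toe',(325,388),.004),('r1',(126,392),.007),('r1',(323,377),.007),('r2',(120,343),.007),('r2',(322,324),.007),('r3',(116,290),.007),('r3',(322,270),.007),('knob',(209,98),.048)):
    p=pt(*q,z); print(n,p.round(1),'tray',((p-ctr)@ex).round(1),((p-ctr)@ey).round(1))
# depth: rest plane fit in wrist cloud
W=np.load('w2.npy'); v,u=np.mgrid[:400,:640]
m=(u>312)&(u<362)&(v>145)&(v<172); p=W[m]*1000; q=np.c_[(p[:,:2]-ctr)@ex,(p[:,:2]-ctr)@ey,np.ones(len(p))]
k=np.linalg.lstsq(q,p[:,2],rcond=None)[0]; print('slope',np.degrees(np.arctan(k[:2])),'x at z=4',(4-k[2])/k[0])
E
```

```text
[369.3 255. ]
[479.4 263.4]
[493.3  74.3]
[384.2  65.3]
ctr [431.53619137 164.50662474]
0 1 110.4 4.34
3 2 109.6 4.7
0 3 190.3 -85.52
1 2 189.6 -85.77
ex [ 0.0759194  -0.99711396] -85.64594924764307
toe [394.3 130. ] tray 31.6 -39.7
toe [473.6 135.5] tray 32.1 39.7
r1 [394.9 134.9] tray 26.7 -38.8
r1 [472.2 140. ] tray 27.5 38.7
r2 [393.  153.7] tray 7.8 -39.3
r2 [471.2 160.2] tray 7.3 39.2
r3 [391.8 173.6] tray -12.1 -38.9
r3 [470.6 180.2] tray -12.7 40.1
knob [425.7 234. ] tray -69.8 -0.6
 ** On entry to DLASCL parameter number  4 had an illegal value
 ** On entry to DLASCL parameter number  4 had an illegal valueTraceback (most recent call last):
  File "<stdin>", line 14, in <module>
    x, resids, rank, s = _umath_linalg.lstsq(a, b, rcond,
                         ~~~~~~~~~~~~~~~~~~~^^^^^^^^^^^^^
                                             signature=signature)
                                             ^^^^^^^^^^^^^^^^^^^^
    raise LinAlgError("SVD did not converge in Linear Least Squares")
numpy.linalg.LinAlgError: SVD did not converge in Linear Least Squares
```

Everything matches the given sizes: the tray centre is (431.5, 164.5) mm with x axis at -85.6°, and the stack is at (440.8, -9.0) mm with its long axis at -106.6°. I'll approach the stack with the fingers part open.

Emit:
carry_out:
  moves:
    - {"tx": 0.62, "ty": -2.28, "tz": -3.9, "wx": 0, "wy": 0, "wz": -0.056, "claw": -0.35}
    - {"tx": 0.62, "ty": -2.28, "tz": -3.9, "wx": 0, "wy": 0, "wz": -0.056, "claw": -0.35}
    - {"tx": 0.62, "ty": -2.28, "tz": -3.9, "wx": 0, "wy": 0, "wz": -0.056, "claw": -0.35}
    - {"tx": 0.62, "ty": -2.28, "tz": -3.9, "wx": 0, "wy": 0, "wz": -0.056, "claw": -0.35}
    - {"tx": 0.62, "ty": -2.28, "tz": -3.9, "wx": 0, "wy": 0, "wz": -0.056, "claw": -0.35}
    - {"tx": 0, "ty": 0, "tz": 0, "wx": 0, "wy": 0, "wz": 0, "claw": -0.35}
    - {"tx": 0, "ty": 0, "tz": 0, "wx": 0, "wy": 0, "wz": 0, "claw": -0.35}
  newtons: 60

```text
clock: 2.33
tcp_pos: [0.441, -0.0078, 0.085]
orientation: [-0.0, 0.801, 0.599, 0.0]
wrist_force: [-0.1, 0.3, 0.4]
finger_gap: 0.0575
grip_force: 0.0
```

```bash
python3 - <<'E'
from h import *
s,c,W=save('wrist','w3'); print(s['tcp_pos'],s['orientation'],s['finger_gap'],s['joint_pos'].round(2))
q=s['orientation'];print('tool y angle',2*np.degrees(np.arctan2(q[2],q[1]))-90)
# fingertips in tool frame
z=c['z_map'];v,u=np.mgrid[:400,:640];P=np.stack([(u-c['cx'])/c['fx']*z,(v-c['cy'])/c['fy']*z,z],-1)
H=c['hand_eye'];t=P@H[:3,:3].T+H[:3,3]; m=(z>0)&(abs(t[...,0])<.02)&(abs(t[...,1])<.06)&(t[...,2]>-.05)&(t[...,2]<.03)
for sg in(-1,1):
    k=t[m&(sg*t[...,1]>0)]; print(sg,len(k),np.sort(k[:,2])[-20:][::4].round(4), np.sort(abs(k[:,1]))[:20:4].round(4))
Z=W[...,2]; m=(Z>.018)&(Z<.03)&(abs(W[...,0]-.44)<.06)&(abs(W[...,1]+.01)<.06); p=W[m]; print(len(p),p.mean(0),cv2.minAreaRect(p[:,:2].astype(np.float32)*1000))
E
```

```text
[ 0.44096521 -0.00776196  0.08504115] [-1.23614776e-04  8.00621644e-01  5.99170217e-01  1.35470148e-04] 0.05752001192546498 [-0.2   0.16 -0.53  0.88  0.    1.66]
tool y angle -16.37901469556418
-1 2691 [-0.005  -0.0049 -0.0048 -0.0043 -0.0039] [0.0281 0.0281 0.0281 0.0281 0.0282]
1 2662 [-0.0051 -0.0047 -0.0044 -0.0041 -0.0038] [0.0287 0.0288 0.0288 0.0289 0.0289]
7010 [ 0.44129719 -0.00655236  0.02357768] ((440.634521484375, -8.851673126220703), (80.24254608154297, 40.05387496948242), 73.44054412841797)
```

View pics/w3.png

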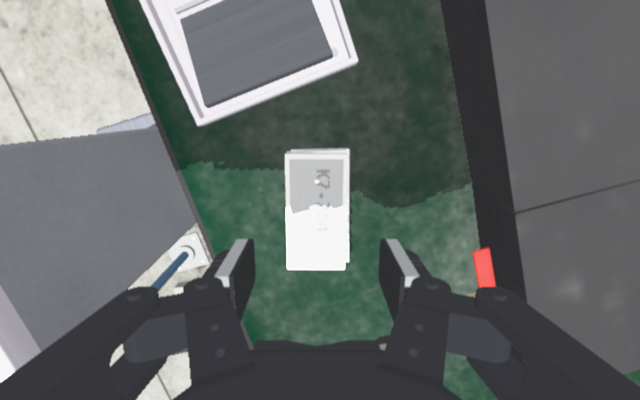

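The wrist picture shows the stack squarely between the fingers, with the plate's edges at columns 286-350. The second estimate agrees with the first within 0.3 mm. Descending.

Emit:
carry_out:
  moves:
    - {"tx": 0, "ty": -0.1, "tz": -3, "wx": 0, "wy": 0, "wz": -0.003, "claw": -0.35}
    - {"tx": 0, "ty": 0, "tz": -2.4, "wx": 0, "wy": 0, "wz": 0, "claw": -0.35}
    - {"tx": 0, "ty": 0, "tz": -1.5, "wx": 0, "wy": 0, "wz": 0, "claw": -0.35}
    - {"tx": 0, "ty": 0, "tz": 0, "wx": 0, "wy": 0, "wz": 0, "claw": -0.35}
    - {"tx": 0, "ty": 0, "tz": 0, "wx": 0, "wy": 0, "wz": 0, "claw": -0.35}

```text
clock: 3.0
tcp_pos: [0.4421, -0.0099, 0.0167]
orientation: [0.001, 0.802, 0.597, 0.001]
wrist_force: [-0.1, -0.3, 0.4]
finger_gap: 0.0575
grip_force: 0.0
```

Emit:
carry_out:
  moves:
    - {"tx": -0.13, "ty": 0.1, "tz": -0.15, "wx": 0, "wy": 0, "wz": 0, "claw": -0.35}
    - {"tx": 0, "ty": 0, "tz": 0, "wx": 0, "wy": 0, "wz": 0, "claw": 0.3}
    - {"tx": 0, "ty": 0, "tz": 0, "wx": 0, "wy": 0, "wz": 0, "claw": 0.3}
    - {"tx": 0, "ty": 0, "tz": 0, "wx": 0, "wy": 0, "wz": 0, "claw": 0.3}
    - {"tx": 0, "ty": 0, "tz": 0, "wx": 0, "wy": 0, "wz": 0, "claw": 0.3}
  newtons: 60

```text
clock: 3.62
tcp_pos: [0.4404, -0.0093, 0.0148]
orientation: [0.001, 0.802, 0.597, 0.001]
wrist_force: [-1.1, 1.0, 7.8]
finger_gap: 0.0381
grip_force: 63.8
```

Emit:
carry_out:
  moves:
    - {"tx": 0, "ty": 0, "tz": 0.5, "wx": 0, "wy": 0, "wz": 0, "claw": 0.3}
    - {"tx": 0, "ty": 0, "tz": 2, "wx": 0, "wy": 0, "wz": 0, "claw": 0.3}
    - {"tx": 0, "ty": 0, "tz": 3, "wx": 0, "wy": 0, "wz": 0, "claw": 0.3}
    - {"tx": 0, "ty": 0, "tz": 3, "wx": 0, "wy": 0, "wz": 0, "claw": 0.3}
    - {"tx": 0, "ty": 0, "tz": 0, "wx": 0, "wy": 0, "wz": 0, "claw": 0.3}

```text
clock: 4.25
tcp_pos: [0.4414, -0.0096, 0.1009]
orientation: [0.002, 0.802, 0.597, 0.002]
wrist_force: [0.6, 0.1, -0.9]
finger_gap: 0.0382
grip_force: 60.5
```

```bash
cat >> h.py <<'E'
def look(tag):
    s,c,W=save('wrist',tag); print(s['tcp_pos'].round(4),s['finger_gap'])
    t=None; z=c['z_map'];v,u=np.mgrid[:400,:640];P=np.stack([(u-c['cx'])/c['fx']*z,(v-c['cy'])/c['fy']*z,z],-1)
    H=c['hand_eye'];t=P@H[:3,:3].T+H[:3,3]; m=(z>0)&(abs(t[...,0])<.05)&(abs(t[...,1])<.0195)&(abs(t[...,2]+.009)<.006)
    k=t[m]*1000; print('held',len(k)); 
    if len(k)>50: print(cv2.minAreaRect(k[:,:2].astype(np.float32)),np.percentile(k[:,2],[5,50,95]),'slope z vs x',np.polyfit(k[:,0],k[:,2],1))
    return s,c,W
E
python3 - <<'E'
from h import *
s,c,W=look('w4')
Z=W[...,2]; m=(Z>.003)&(Z<.03)&(abs(W[...,0]-.44)<.06)&(abs(W[...,1]+.01)<.06); p=W[m]; print(len(p),np.percentile(p[:,2],[5,50,95]),cv2.minAreaRect(p[p[:,2]>.011][:,:2].astype(np.float32)*1000))
s,c,W=save('top','t4');Z=W[...,2]; m=(abs(W[...,0]-.44)<.05)&(abs(W[...,1]+.01)<.05)&(Z>.05);print('top max z', np.nanmax(W[m][:,2]) if m.any() else None)
E
```

```text
[ 0.4414 -0.0096  0.1009] 0.03821691383653195
held 14459
((0.21538543701171875, 0.0006885528564453125), (81.02700805664062, 38.99337387084961), 0.005248111207038164) [-9.83882617 -8.83209367 -7.78884861] slope z vs x [ 4.70331294e-03 -8.84189117e+00]
3610 [0.00304217 0.00370243 0.0162791 ] ((449.9878845214844, 21.859146118164062), (17.70770263671875, 39.585899353027344), 74.75477600097656)
top max z 0.6190845544278758
```

One plate is held, centred in the pads within 0.2 mm. Carrying it to above its place, yawed and tilted 26°.

Emit:
carry_out:
  moves:
    - {"tx": -0.08, "ty": 1.8, "tz": 0, "wx": 0, "wy": 0, "wz": 0.122, "claw": 0.3}
    - {"tx": -0.08, "ty": 1.8, "tz": 0, "wx": 0, "wy": 0, "wz": 0.122, "claw": 0.3}
    - {"tx": -0.08, "ty": 1.8, "tz": 0, "wx": 0, "wy": 0, "wz": 0.123, "claw": 0.3}
    - {"tx": -0.08, "ty": 1.8, "tz": 0, "wx": -0.151, "wy": -0.0115, "wz": 0, "claw": 0.3}
    - {"tx": -0.08, "ty": 1.8, "tz": 0, "wx": -0.151, "wy": -0.0115, "wz": 0, "claw": 0.3}
    - {"tx": -0.08, "ty": 1.7, "tz": -3.1, "wx": -0.151, "wy": -0.0115, "wz": 0, "claw": 0.3}
    - {"tx": 0, "ty": 0, "tz": 0, "wx": 0, "wy": 0, "wz": 0, "claw": 0.3}
    - {"tx": 0, "ty": 0, "tz": 0, "wx": 0, "wy": 0, "wz": 0, "claw": 0.3}

```text
clock: 5.35
tcp_pos: [0.4339, 0.0976, 0.0667]
orientation: [0.164, 0.662, 0.715, -0.154]
wrist_force: [0.4, -0.6, -0.6]
finger_gap: 0.0379
grip_force: 60.5
```

```bash
cat >> h.py <<'E'
from scipy.spatial.transform import Rotation as R
CTR=np.array([.4315,.1645]);EX=np.array([.07592,-.99711]);EY=np.array([.99711,.07592])
RT=np.array([[EX[0],EY[0],0],[EX[1],EY[1],0],[0,0,1]])
def tray(s,off=.0008,goal=None,tilt=None):
    q=s['orientation']; M=R.from_quat([q[1],q[2],q[3],q[0]]).as_matrix()
    c=s['tcp_pos']-M[:,2]*off; L=RT.T@(c-np.r_[CTR,0])  # plate underside centre in tray
    Mt=RT.T@M; 
    # held plate: its +x(tray-ish) length = -tool x ; normal=-tool z
    l=-Mt[:,0]; print('plate ctr tray mm',(L*1000).round(1),'slope',np.degrees(np.arcsin(l[2])).round(2),'yaw',np.degrees(np.arctan2(l[1],l[0])).round(2),'roll',np.degrees(np.arcsin(Mt[2,1])).round(2),'low end',((L-.04*l)*1000).round(1),'F',(RT.T@s['wrist_force']).round(1),'j',s['joint_pos'].round(2))
    if goal is not None:
        d=RT@(np.array(goal)/1000-L); print('shift cm',(d*100).round(2))
        want=RT@R.from_euler('y',-tilt,degrees=True).as_matrix()@np.diag([-1.,1,-1]); print('turn',(R.from_matrix(want@M.T).as_rotvec()).round(3))
E
python3 - <<'E'
from h import *
tray(env.get_state(),goal=(67.3,0,26),tilt=26)
E
```

```text
plate ctr tray mm [66.5 -2.7 67.4] slope 26.03 yaw 0.07 roll -0.14 low end [30.6 -2.8 49.9] F [ 0.6  0.4 -0.6] j [ 0.33  0.32 -0.46  0.91 -0.44  1.85]
shift cm [ 0.28 -0.06 -4.14]
turn [ 0.001 -0.002 -0.   ]
```

Emit:
carry_out:
  moves:
    - {"tx": 0.28, "ty": -0.06, "tz": -2.5, "wx": 0, "wy": 0, "wz": 0, "claw": 0.3}
    - {"tx": 0, "ty": 0, "tz": -1.6, "wx": 0, "wy": 0, "wz": 0, "claw": 0.3}
    - {"tx": 0, "ty": 0, "tz": 0, "wx": 0, "wy": 0, "wz": 0, "claw": 0.3}
    - {"tx": 0, "ty": 0, "tz": 0, "wx": 0, "wy": 0, "wz": 0, "claw": 0.3}

```text
clock: 5.85
tcp_pos: [0.4385, 0.0964, 0.0281]
orientation: [0.166, 0.664, 0.714, -0.152]
wrist_force: [0.6, -0.5, -1.3]
finger_gap: 0.038
grip_force: 60.5
```

```bash
python3 - <<'E'
from h import *
tray(env.get_state(),goal=(67.3,0,21.5),tilt=26)
E
```

```text
plate ctr tray mm [68.1  1.8 28.8] slope 25.99 yaw -0.24 roll 0.15 low end [32.1  1.9 11.3] F [ 0.5  0.6 -1.3] j [ 0.32  0.37 -0.5   0.81 -0.44  1.85]
shift cm [-0.18  0.06 -0.73]
turn [-0.     0.003  0.003]
```

Emit:
carry_out:
  moves:
    - {"tx": -0.15, "ty": 0.06, "tz": -0.3, "wx": 0, "wy": 0, "wz": 0, "claw": 0.3}
    - {"tx": 0, "ty": 0, "tz": -0.2, "wx": 0, "wy": 0, "wz": 0, "claw": 0.3}
    - {"tx": 0, "ty": 0, "tz": 0, "wx": 0, "wy": 0, "wz": 0, "claw": 0.3}
    - {"tx": 0, "ty": 0, "tz": 0, "wx": 0, "wy": 0, "wz": 0, "claw": 0.3}
    - {"tx": 0, "ty": 0, "tz": 0, "wx": 0, "wy": 0, "wz": 0, "claw": 0.3}

```text
clock: 6.48
tcp_pos: [0.4362, 0.0979, 0.0218]
orientation: [0.165, 0.663, 0.714, -0.153]
wrist_force: [-0.7, 0.7, -0.9]
finger_gap: 0.0377
grip_force: 60.5
```

```bash
python3 - <<'E'
from h import *
tray(env.get_state(),goal=(67.3,0,21.3),tilt=26)
E
```

```text
plate ctr tray mm [66.4 -0.4 22.5] slope 26.03 yaw -0.05 roll 0.03 low end [30.5 -0.4  5. ] F [-0.7 -0.6 -0.9] j [ 0.33  0.38 -0.51  0.8  -0.44  1.85]
shift cm [ 0.05 -0.08 -0.12]
turn [0.001 0.001 0.001]
```

Emit:
carry_out:
  moves:
    - {"tx": 0.03, "ty": -0.08, "tz": -0.1, "wx": 0, "wy": 0, "wz": 0, "claw": 0.3}
    - {"tx": 0, "ty": 0, "tz": -0.05, "wx": 0, "wy": 0, "wz": 0, "claw": 0.3}
    - {"tx": 0, "ty": 0, "tz": 0, "wx": 0, "wy": 0, "wz": 0, "claw": 0.3}
    - {"tx": 0, "ty": 0, "tz": 0, "wx": 0, "wy": 0, "wz": 0, "claw": 0.3}

```text
clock: 6.98
tcp_pos: [0.4365, 0.0974, 0.0212]
orientation: [0.165, 0.662, 0.715, -0.153]
wrist_force: [-3.1, 4.1, 10.1]
finger_gap: 0.038
grip_force: 66.4
```

```bash
python3 - <<'E'
from h import *
tray(env.get_state(),goal=(67.3,0,21),tilt=26)
E
```

```text
plate ctr tray mm [66.9 -0.1 21.9] slope 26.01 yaw -0.03 roll 0.05 low end [30.9 -0.1  4.4] F [-4.3 -2.8 10.1] j [ 0.33  0.38 -0.51  0.8  -0.44  1.85]
shift cm [ 0.01 -0.04 -0.09]
turn [0.    0.001 0.   ]
```

It is resting flush on the rest, with the contact force normal to the slope. Release, back off along the normal, and look.

Emit:
carry_out:
  moves:
    - {"tx": 0, "ty": 0, "tz": 0.1, "wx": 0, "wy": 0, "wz": 0, "claw": 0.05}
    - {"tx": 0, "ty": 0, "tz": 0, "wx": 0, "wy": 0, "wz": 0, "claw": -0.1}
    - {"tx": 0, "ty": 0, "tz": 0, "wx": 0, "wy": 0, "wz": 0, "claw": -0.35}
    - {"tx": 0, "ty": 0, "tz": 0, "wx": 0, "wy": 0, "wz": 0, "claw": -0.35}
    - {"tx": -0.07, "ty": 0.9, "tz": 1.8, "wx": 0, "wy": 0, "wz": 0, "claw": -0.35}
    - {"tx": -0.1, "ty": 1.3, "tz": 2.7, "wx": 0, "wy": 0, "wz": 0, "claw": -0.35}
    - {"tx": -0.1, "ty": 1.3, "tz": 2.7, "wx": 0, "wy": 0, "wz": 0, "claw": -0.35}
    - {"tx": 0, "ty": 0, "tz": 0, "wx": 0, "wy": 0, "wz": 0, "claw": -0.35}

```text
clock: 7.98
tcp_pos: [0.4354, 0.1331, 0.0949]
orientation: [0.166, 0.663, 0.714, -0.151]
wrist_force: [-0.0, 0.1, -0.4]
finger_gap: 0.058
grip_force: 0.0
```

Emit:
carry_out:
  moves:
    - {"tx": 0.1, "ty": -1.5, "tz": 2, "wx": 0.151, "wy": 0.0115, "wz": 0, "claw": -0.35}
    - {"tx": 0.1, "ty": -1.5, "tz": 2, "wx": 0.151, "wy": 0.0115, "wz": 0, "claw": -0.35}
    - {"tx": 0.1, "ty": -1.5, "tz": 0, "wx": 0.151, "wy": 0.0115, "wz": 0, "claw": -0.35}
    - {"tx": 0, "ty": 0, "tz": 0, "wx": 0, "wy": 0, "wz": 0, "claw": -0.35}
    - {"tx": 0, "ty": 0, "tz": 0, "wx": 0, "wy": 0, "wz": 0, "claw": -0.35}

```text
clock: 8.6
tcp_pos: [0.436, 0.0865, 0.1324]
orientation: [-0.0, 0.681, 0.733, -0.001]
wrist_force: [0.3, 0.3, -0.4]
finger_gap: 0.0573
grip_force: 0.0
```

```bash
cat >> h.py <<'E'
def stack(W,lo,hi):
    Z=W[...,2]; m=(Z>lo)&(Z<hi)&(abs(W[...,0]-.44)<.06)&(abs(W[...,1]+.01)<.055); p=W[m]
    r=cv2.minAreaRect(p[:,:2].astype(np.float32)*1000); print('stack',len(p),np.median(p[:,2]).round(4),np.round(r[0],1),np.round(r[1],1),round(r[2],2))
def placed(W,n):
    # points on plate n upper face in tray frame
    L=(W.reshape(-1,3)-np.r_[CTR,0])@RT*1000; L=L[~np.isnan(L[:,0])]
    return L
E
python3 - <<'E'
from h import *
s,c,W=save('wrist','w5'); print(s['tcp_pos'],s['orientation']); stack(W,.011,.022)
im=cv2.imread('pics/w5.png'); 
L=placed(W,1); m=(abs(L[:,1])<19)&(L[:,0]>33)&(L[:,0]<95)&(L[:,2]>8)
k=np.linalg.lstsq(np.c_[L[m][:,:2],np.ones(m.sum())],L[m][:,2],rcond=None)[0];print('plane',m.sum(),np.degrees(np.arctan(k[:2])),k)
E
```

```text
[0.43604541 0.08654692 0.13242085] [-2.47936982e-04  6.80546803e-01  7.32704000e-01 -9.13937715e-04]
stack 3607 0.0157 [442.5  -8.5] [80.7 40.3] 76.07
plane 16048 [1.10198395 4.23593307] [1.92356201e-02 7.40659712e-02 1.67157821e+02]
```

View pics/w5.png

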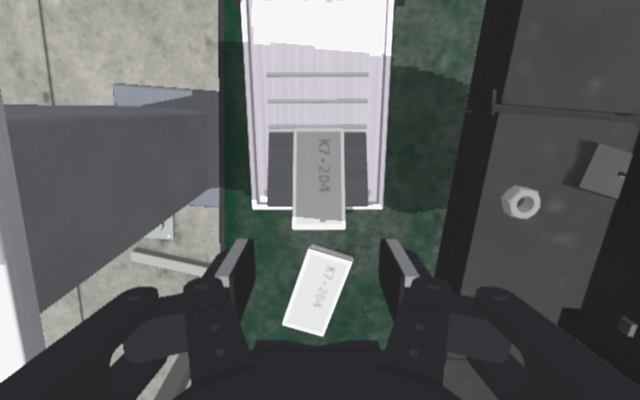

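The picture shows plate 1 square on the rest at (319,178), with its lower end at the first rib (row 127). The next plate of the stack is at (318,290). Going for plate b.

Emit:
carry_out:
  moves:
    - {"tx": 0.2, "ty": -3.1, "tz": -1.5, "wx": 0, "wy": 0, "wz": -0.106, "claw": -0.35}
    - {"tx": 0.2, "ty": -3.2, "tz": -2.7, "wx": 0, "wy": 0, "wz": -0.106, "claw": -0.35}
    - {"tx": 0.25, "ty": -3.2, "tz": -4, "wx": 0, "wy": 0, "wz": -0.105, "claw": -0.35}
    - {"tx": 0, "ty": 0, "tz": -2, "wx": 0, "wy": 0, "wz": 0, "claw": -0.35}
    - {"tx": 0, "ty": 0, "tz": 0, "wx": 0, "wy": 0, "wz": 0, "claw": -0.35}
    - {"tx": 0, "ty": 0, "tz": 0, "wx": 0, "wy": 0, "wz": 0, "claw": -0.35}
    - {"tx": 0, "ty": 0, "tz": 0, "wx": 0, "wy": 0, "wz": 0, "claw": -0.35}

```text
clock: 9.52
tcp_pos: [0.4442, -0.0074, 0.0323]
orientation: [0.001, 0.787, 0.617, 0.001]
wrist_force: [0.1, -0.1, -0.3]
finger_gap: 0.0574
grip_force: 0.0
```

```bash
python3 - <<'E'
from h import *
s,c,W=save('wrist','w6'); q=s['orientation'];print(s['tcp_pos'],q,'tool y angle',2*np.degrees(np.arctan2(q[2],q[1]))-90); stack(W,.0115,.022)
L=placed(W,1); m=(abs(L[:,1])<26)&(L[:,0]>20)&(L[:,0]<115)&(L[:,2]>5)&(L[:,2]<60);L=L[m]
L=L[L[:,2]>(L[:,0]-31)*np.tan(np.radians(26))+4+5];print(len(L))
k=np.linalg.lstsq(np.c_[L[:,:2],np.ones(len(L))],L[:,2],rcond=None)[0];print('plane',np.degrees(np.arctan(k[:2])),k,cv2.minAreaRect(L[:,:2].astype(np.float32)))
E
```

```text
[ 0.44421144 -0.00739285  0.03228272] [8.03716949e-04 7.86730035e-01 6.17296422e-01 5.78086609e-04] tool y angle -13.762010859716767
stack 10746 0.0156 [442.5  -8.7] [80.4 40.2] 76.01
10669
plane [25.46686734  0.22409273] [ 0.47626589  0.00391118 -1.32945255] ((75.80924987792969, 0.044765472412109375), (40.14339065551758, 50.051719665527344), 89.99386596679688)
```

Emit:
carry_out:
  moves:
    - {"tx": -0.17, "ty": -0.12, "tz": -0.5, "wx": 0, "wy": 0, "wz": -0.003, "claw": -0.35}
    - {"tx": 0, "ty": 0, "tz": -1.3, "wx": 0, "wy": 0, "wz": 0, "claw": -0.35}
    - {"tx": 0, "ty": 0, "tz": -0.7, "wx": 0, "wy": 0, "wz": 0, "claw": -0.35}
    - {"tx": 0, "ty": 0, "tz": 0, "wx": 0, "wy": 0, "wz": 0, "claw": -0.35}
    - {"tx": 0, "ty": 0, "tz": 0, "wx": 0, "wy": 0, "wz": 0, "claw": -0.35}
    - {"tx": 0, "ty": 0, "tz": 0, "wx": 0, "wy": 0, "wz": 0, "claw": -0.35}

```text
clock: 10.32
tcp_pos: [0.4418, -0.0093, 0.0065]
orientation: [0.0, 0.788, 0.615, 0.0]
wrist_force: [-0.4, -0.4, -0.6]
finger_gap: 0.0573
grip_force: 0.0
```

Good; grip and lift.

Emit:
carry_out:
  moves:
    - {"tx": 0.04, "ty": 0.05, "tz": 0.06, "wx": 0, "wy": 0, "wz": 0, "claw": 0.3}
    - {"tx": 0, "ty": 0, "tz": 0, "wx": 0, "wy": 0, "wz": 0, "claw": 0.3}
    - {"tx": 0, "ty": 0, "tz": 0, "wx": 0, "wy": 0, "wz": 0, "claw": 0.3}
    - {"tx": 0, "ty": 0, "tz": 0, "wx": 0, "wy": 0, "wz": 0, "claw": 0.3}
    - {"tx": 0, "ty": 0, "tz": 0.5, "wx": 0, "wy": 0, "wz": 0, "claw": 0.3}
    - {"tx": 0, "ty": 0, "tz": 3, "wx": 0, "wy": 0, "wz": 0, "claw": 0.3}
    - {"tx": 0, "ty": 0, "tz": 3, "wx": 0, "wy": 0, "wz": 0, "claw": 0.3}
    - {"tx": 0, "ty": 0, "tz": 3, "wx": 0, "wy": 0, "wz": 0, "claw": 0.3}

```text
clock: 11.32
tcp_pos: [0.4417, -0.0086, 0.1029]
orientation: [-0.0, 0.788, 0.615, -0.0]
wrist_force: [0.5, -0.0, -0.8]
finger_gap: 0.038
grip_force: 60.7
```

Emit:
carry_out:
  moves:
    - {"tx": 0, "ty": 0, "tz": 0, "wx": 0, "wy": 0, "wz": 0, "claw": 0.3}
    - {"tx": 0, "ty": 0, "tz": 0, "wx": 0, "wy": 0, "wz": 0, "claw": 0.3}

```text
clock: 11.58
tcp_pos: [0.4415, -0.0086, 0.1013]
orientation: [-0.0, 0.788, 0.615, -0.0]
wrist_force: [-0.2, 0.5, -0.7]
finger_gap: 0.0379
grip_force: 60.8
```

```bash
python3 - <<'E'
from h import *
s,c,W=look('w7'); tray(s,goal=(47.5,0,75),tilt=25.5)
E
```

```text
[ 0.4415 -0.0086  0.1013] 0.03790572363097387
held 14261
((-0.042636871337890625, -0.0041179656982421875), (80.75723266601562, 38.988609313964844), 0.0010943870292976499) [-9.04330519 -8.01898738 -6.97648635] slope z vs x [ 3.86731834e-03 -8.04986085e+00]
plate ctr tray mm [173.4  -3.2 102.1] slope 0.0 yaw -18.39 roll -0.03 low end [135.4   9.4 102.1] F [-0.5 -0.2 -0.7] j [-0.2   0.15 -0.51  0.92 -0.    1.61]
shift cm [-0.64 12.57 -2.71]
turn [-0.445  0.037  0.316]
```

Emit:
carry_out:
  moves:
    - {"tx": -0.1, "ty": 2.1, "tz": 0.3, "wx": 0, "wy": 0, "wz": 0.107, "claw": 0.3}
    - {"tx": -0.1, "ty": 2.1, "tz": 0, "wx": 0, "wy": 0, "wz": 0.107, "claw": 0.3}
    - {"tx": -0.1, "ty": 2.1, "tz": 0, "wx": 0, "wy": 0, "wz": 0.107, "claw": 0.3}
    - {"tx": -0.1, "ty": 2.1, "tz": 0, "wx": -0.148, "wy": -0.0113, "wz": 0, "claw": 0.3}
    - {"tx": -0.1, "ty": 2.1, "tz": 0, "wx": -0.148, "wy": -0.0113, "wz": 0, "claw": 0.3}
    - {"tx": -0.1, "ty": 2, "tz": -3, "wx": -0.148, "wy": -0.0113, "wz": 0, "claw": 0.3}
    - {"tx": 0, "ty": 0, "tz": 0, "wx": 0, "wy": 0, "wz": 0, "claw": 0.3}
    - {"tx": 0, "ty": 0, "tz": 0, "wx": 0, "wy": 0, "wz": 0, "claw": 0.3}

```text
clock: 12.62
tcp_pos: [0.4351, 0.1161, 0.0739]
orientation: [0.161, 0.662, 0.716, -0.151]
wrist_force: [0.9, -0.4, -0.7]
finger_gap: 0.0378
grip_force: 60.7
```

Emit:
carry_out:
  moves:
    - {"tx": 0, "ty": 0, "tz": -2, "wx": 0, "wy": 0, "wz": 0, "claw": 0.3}
    - {"tx": 0, "ty": 0, "tz": -1.5, "wx": 0, "wy": 0, "wz": 0, "claw": 0.3}
    - {"tx": 0, "ty": 0, "tz": 0, "wx": 0, "wy": 0, "wz": 0, "claw": 0.3}
    - {"tx": 0, "ty": 0, "tz": 0, "wx": 0, "wy": 0, "wz": 0, "claw": 0.3}
    - {"tx": 0, "ty": 0, "tz": 0, "wx": 0, "wy": 0, "wz": 0, "claw": 0.3}
    - {"tx": 0, "ty": 0, "tz": 0, "wx": 0, "wy": 0, "wz": 0, "claw": 0.3}

```text
clock: 13.38
tcp_pos: [0.4363, 0.1164, 0.0404]
orientation: [0.162, 0.663, 0.715, -0.15]
wrist_force: [-0.4, 0.8, -1.0]
finger_gap: 0.0377
grip_force: 60.7
```

```bash
python3 - <<'E'
from h import *
tray(env.get_state(),off=0,goal=(47.5,0,25),tilt=25.5)
E
```

```text
plate ctr tray mm [48.3  1.2 40.4] slope 25.5 yaw -0.02 roll 0.06 low end [12.2  1.2 23.2] F [-0.8 -0.3 -1. ] j [ 0.36  0.37 -0.46  0.87 -0.43  1.88]
shift cm [-0.12  0.07 -1.54]
turn [-0.     0.001 -0.   ]
```

Emit:
carry_out:
  moves:
    - {"tx": -0.1, "ty": 0.06, "tz": -0.8, "wx": 0, "wy": 0, "wz": 0, "claw": 0.3}
    - {"tx": 0, "ty": 0, "tz": -0.7, "wx": 0, "wy": 0, "wz": 0, "claw": 0.3}
    - {"tx": 0, "ty": 0, "tz": 0, "wx": 0, "wy": 0, "wz": 0, "claw": 0.3}
    - {"tx": 0, "ty": 0, "tz": 0, "wx": 0, "wy": 0, "wz": 0, "claw": 0.3}
    - {"tx": 0, "ty": 0, "tz": 0, "wx": 0, "wy": 0, "wz": 0, "claw": 0.3}

```text
clock: 14.0
tcp_pos: [0.4351, 0.1169, 0.025]
orientation: [0.162, 0.663, 0.715, -0.15]
wrist_force: [-0.7, 0.9, -1.4]
finger_gap: 0.0376
grip_force: 60.7
```

```bash
python3 - <<'E'
from h import *
tray(env.get_state(),off=0,goal=(47.3,0,21.5),tilt=25.5)
E
```

```text
plate ctr tray mm [47.7 -0.  25. ] slope 25.51 yaw -0.01 roll 0.02 low end [11.6 -0.   7.8] F [-1.  -0.6 -1.4] j [ 0.36  0.39 -0.48  0.83 -0.43  1.88]
shift cm [-0.    0.04 -0.35]
turn [ 0.  0. -0.]
```

Emit:
carry_out:
  moves:
    - {"tx": 0, "ty": 0.03, "tz": -0.2, "wx": 0, "wy": 0, "wz": 0, "claw": 0.3}
    - {"tx": 0, "ty": 0, "tz": -0.1, "wx": 0, "wy": 0, "wz": 0, "claw": 0.3}
    - {"tx": 0, "ty": 0, "tz": -0.05, "wx": 0, "wy": 0, "wz": 0, "claw": 0.3}
    - {"tx": 0, "ty": 0, "tz": 0, "wx": 0, "wy": 0, "wz": 0, "claw": 0.3}
    - {"tx": 0, "ty": 0, "tz": 0, "wx": 0, "wy": 0, "wz": 0, "claw": 0.3}
    - {"tx": 0, "ty": 0, "tz": 0, "wx": 0, "wy": 0, "wz": 0, "claw": 0.3}

```text
clock: 14.75
tcp_pos: [0.435, 0.1172, 0.0215]
orientation: [0.162, 0.663, 0.715, -0.15]
wrist_force: [-0.2, 0.4, -0.3]
finger_gap: 0.0379
grip_force: 60.8
```

```bash
python3 - <<'E'
from h import *
tray(env.get_state(),off=0,goal=(47.3,0,21),tilt=25.5)
E
```

```text
plate ctr tray mm [47.5 -0.1 21.5] slope 25.52 yaw -0.0 roll 0.01 low end [11.4 -0.1  4.2] F [-0.4 -0.1 -0.3] j [ 0.36  0.39 -0.48  0.82 -0.43  1.88]
shift cm [ 0.01  0.02 -0.05]
turn [ 0.  0. -0.]
```

Emit:
carry_out:
  moves:
    - {"tx": 0.01, "ty": 0.02, "tz": -0.06, "wx": 0, "wy": 0, "wz": 0, "claw": 0.3}
    - {"tx": 0, "ty": 0, "tz": -0.04, "wx": 0, "wy": 0, "wz": 0, "claw": 0.3}
    - {"tx": 0, "ty": 0, "tz": 0, "wx": 0, "wy": 0, "wz": 0, "claw": 0.3}
    - {"tx": 0, "ty": 0, "tz": 0, "wx": 0, "wy": 0, "wz": 0, "claw": 0.3}

```text
clock: 15.25
tcp_pos: [0.4351, 0.1172, 0.0212]
orientation: [0.162, 0.663, 0.715, -0.15]
wrist_force: [-2.6, 0.6, 7.5]
finger_gap: 0.0382
grip_force: 61.6
```

```bash
python3 - <<'E'
from h import *
tray(env.get_state(),off=0,goal=(47.3,0,21),tilt=25.5)
E
```

```text
plate ctr tray mm [47.4 -0.  21.2] slope 25.56 yaw 0.01 roll 0.03 low end [11.3 -0.   3.9] F [-0.8 -2.5  7.5] j [ 0.36  0.4  -0.48  0.82 -0.43  1.89]
shift cm [ 0.    0.01 -0.02]
turn [ 0.001  0.001 -0.   ]
```

Seated. Release, retreat, untilt and look by depth.

Emit:
carry_out:
  moves:
    - {"tx": 0, "ty": 0, "tz": 0.1, "wx": 0, "wy": 0, "wz": 0, "claw": 0.05}
    - {"tx": 0, "ty": 0, "tz": 0, "wx": 0, "wy": 0, "wz": 0, "claw": -0.1}
    - {"tx": 0, "ty": 0, "tz": 0, "wx": 0, "wy": 0, "wz": 0, "claw": -0.35}
    - {"tx": 0, "ty": 0, "tz": 0, "wx": 0, "wy": 0, "wz": 0, "claw": -0.35}
    - {"tx": -0.07, "ty": 0.9, "tz": 1.8, "wx": 0, "wy": 0, "wz": 0, "claw": -0.35}
    - {"tx": -0.1, "ty": 1.3, "tz": 2.7, "wx": 0, "wy": 0, "wz": 0, "claw": -0.35}
    - {"tx": -0.1, "ty": 1.3, "tz": 2.7, "wx": 0, "wy": 0, "wz": 0, "claw": -0.35}
    - {"tx": 0, "ty": -1, "tz": 2.5, "wx": 0, "wy": 0, "wz": 0, "claw": -0.35}

```text
clock: 16.25
tcp_pos: [0.4327, 0.1434, 0.1192]
orientation: [0.162, 0.662, 0.716, -0.15]
wrist_force: [-0.3, 0.1, 0.5]
finger_gap: 0.0577
grip_force: 0.0
```

Emit:
carry_out:
  moves:
    - {"tx": 0.1, "ty": -2.2, "tz": 1, "wx": 0.148, "wy": 0.0113, "wz": 0, "claw": -0.35}
    - {"tx": 0.1, "ty": -2.2, "tz": 0, "wx": 0.148, "wy": 0.0113, "wz": 0, "claw": -0.35}
    - {"tx": 0.1, "ty": -2.2, "tz": 0, "wx": 0.148, "wy": 0.0113, "wz": 0, "claw": -0.35}
    - {"tx": 0, "ty": 0, "tz": 0, "wx": 0, "wy": 0, "wz": 0, "claw": -0.35}
    - {"tx": 0, "ty": 0, "tz": 0, "wx": 0, "wy": 0, "wz": 0, "claw": -0.35}

```text
clock: 16.88
tcp_pos: [0.4352, 0.0761, 0.1284]
orientation: [0.0, 0.68, 0.733, -0.0]
wrist_force: [-0.4, -0.7, 0.7]
finger_gap: 0.0576
grip_force: 0.0
```

```bash
cat >> h.py <<'E'
def plates(W,n):
    L=placed(W,n); m=(abs(L[:,1])<28)&(L[:,0]>-30)&(L[:,0]<115)&(L[:,2]<75);L=L[m]
    h=L[:,2]*np.cos(np.radians(25.5))-(L[:,0]-31)*np.sin(np.radians(25.5))
    for i in range(n):
        # perpendicular offset of plate i+1's top face above rest plane
        q=L[(abs(h-(8+4*.9+i*20*np.sin(np.radians(25.5))))<3.5)]
        q=q[(q[:,0]>25-20*i)]
        k=np.linalg.lstsq(np.c_[q[:,:2],np.ones(len(q))],q[:,2],rcond=None)[0]; r=cv2.minAreaRect(q[:,:2].astype(np.float32))
        print('plate',i+1,len(q),'slope',np.degrees(np.arctan(k[:2])).round(2),'rect',np.round(r[0],1),np.round(r[1],1),round(r[2],1),'x',np.percentile(q[:,0],[.5,99.5]).round(1),'y',np.percentile(q[:,1],[.5,99.5]).round(1))
E
python3 - <<'E'
from h import *
s,c,W=save('wrist','w8'); q=s['orientation'];print(s['tcp_pos'],q,'tool y angle',2*np.degrees(np.arctan2(q[2],q[1]))-90); stack(W,.005,.012);plates(W,2)
E
```

```text
[0.43518647 0.07609694 0.12836043] [ 1.24693286e-04  6.80192508e-01  7.33033430e-01 -3.55837945e-04] tool y angle 4.282616202814594
stack 3545 0.0077 [444.1  -8.9] [80.8 40.3] 74.88
plate 1 1365 slope [26.25 -0.04] rect [62.9  0. ] [54.9 74.6] 89.9 x [26.4 99.9] y [-19.4  19.7]
plate 2 5687 slope [2.599e+01 1.000e-02] rect [43.3 -0. ] [53.8 75.7] 89.9 x [ 5.6 79.9] y [-19.6  20.1]
```

Emit:
carry_out:
  moves:
    - {"tx": 0.25, "ty": -2.8, "tz": -1.5, "wx": 0, "wy": 0, "wz": -0.113, "claw": -0.35}
    - {"tx": 0.3, "ty": -2.8, "tz": -2.7, "wx": 0, "wy": 0, "wz": -0.113, "claw": -0.35}
    - {"tx": 0.3, "ty": -2.9, "tz": -4, "wx": 0, "wy": 0, "wz": -0.113, "claw": -0.35}
    - {"tx": 0, "ty": 0, "tz": -2.2, "wx": 0, "wy": 0, "wz": 0, "claw": -0.35}
    - {"tx": 0, "ty": 0, "tz": 0, "wx": 0, "wy": 0, "wz": 0, "claw": -0.35}
    - {"tx": 0, "ty": 0, "tz": 0, "wx": 0, "wy": 0, "wz": 0, "claw": -0.35}
    - {"tx": 0, "ty": 0, "tz": 0, "wx": 0, "wy": 0, "wz": 0, "claw": -0.35}

```text
clock: 17.8
tcp_pos: [0.4449, -0.008, 0.0255]
orientation: [0.001, 0.793, 0.609, 0.001]
wrist_force: [0.0, -0.4, -0.2]
finger_gap: 0.0573
grip_force: 0.0
```

```bash
python3 - <<'E'
from h import *
s,c,W=save('wrist','w9'); q=s['orientation'];print(s['tcp_pos'],'tool y angle',2*np.degrees(np.arctan2(q[2],q[1]))-90); stack(W,.005,.012)
z=c['z_map'];v,u=np.mgrid[:400,:640];P=np.stack([(u-c['cx'])/c['fx']*z,(v-c['cy'])/c['fy']*z,z],-1)
E
```

```text
[ 0.44492028 -0.00796489  0.02549223] tool y angle -14.959689609520765
stack 10600 0.0076 [444.   -8.9] [80.2 40.2] 74.88
```

Emit:
carry_out:
  moves:
    - {"tx": -0.09, "ty": -0.08, "tz": -0.5, "wx": 0, "wy": 0, "wz": -0.003, "claw": -0.35}
    - {"tx": 0, "ty": 0, "tz": -1.2, "wx": 0, "wy": 0, "wz": 0, "claw": -0.35}
    - {"tx": 0, "ty": 0, "tz": -0.6, "wx": 0, "wy": 0, "wz": 0, "claw": -0.35}
    - {"tx": 0, "ty": 0, "tz": -0.1, "wx": 0, "wy": 0, "wz": 0, "claw": -0.35}
    - {"tx": 0, "ty": 0, "tz": 0, "wx": 0, "wy": 0, "wz": 0, "claw": -0.35}
    - {"tx": 0, "ty": 0, "tz": 0, "wx": 0, "wy": 0, "wz": 0, "claw": -0.35}
    - {"tx": 0, "ty": 0, "tz": 0, "wx": 0, "wy": 0, "wz": 0, "claw": -0.35}

```text
clock: 18.73
tcp_pos: [0.4432, -0.0095, 0.0006]
orientation: [0.0, 0.795, 0.607, 0.0]
wrist_force: [0.2, 0.2, 0.3]
finger_gap: 0.0574
grip_force: 0.0
```

Emit:
carry_out:
  moves:
    - {"tx": 0.06, "ty": 0.05, "tz": 0, "wx": 0, "wy": 0, "wz": 0, "claw": 0.3}
    - {"tx": 0, "ty": 0, "tz": 0, "wx": 0, "wy": 0, "wz": 0, "claw": 0.3}
    - {"tx": 0, "ty": 0, "tz": 0, "wx": 0, "wy": 0, "wz": 0, "claw": 0.3}
    - {"tx": 0, "ty": 0, "tz": 0, "wx": 0, "wy": 0, "wz": 0, "claw": 0.3}
    - {"tx": 0, "ty": 0, "tz": 0.5, "wx": 0, "wy": 0, "wz": 0, "claw": 0.3}
    - {"tx": 0, "ty": 0, "tz": 3, "wx": 0, "wy": 0, "wz": 0, "claw": 0.3}
    - {"tx": 0, "ty": 0, "tz": 3.5, "wx": 0, "wy": 0, "wz": 0, "claw": 0.3}
    - {"tx": 0, "ty": 0, "tz": 3.5, "wx": 0, "wy": 0, "wz": 0, "claw": 0.3}

```text
clock: 19.73
tcp_pos: [0.4432, -0.0088, 0.1065]
orientation: [-0.0, 0.795, 0.607, -0.0]
wrist_force: [0.3, 0.4, -1.1]
finger_gap: 0.0377
grip_force: 60.5
```

Emit:
carry_out:
  moves:
    - {"tx": 0, "ty": 0, "tz": 0, "wx": 0, "wy": 0, "wz": 0, "claw": 0.3}
    - {"tx": 0, "ty": 0, "tz": 0, "wx": 0, "wy": 0, "wz": 0, "claw": 0.3}

```text
clock: 19.98
tcp_pos: [0.4432, -0.0088, 0.105]
orientation: [-0.0, 0.795, 0.607, -0.0]
wrist_force: [0.0, 0.2, -2.0]
finger_gap: 0.0377
grip_force: 60.6
```

```bash
python3 - <<'E'
from h import *
s,c,W=look('w10'); tray(s,off=0,goal=(27.5,0,75),tilt=25.5)
E
```

```text
[ 0.4432 -0.0088  0.105 ] 0.03769961843772948
held 13953
((-0.13404464721679688, 0.0003376007080078125), (38.995418548583984, 80.71617126464844), 89.99949645996094) [-7.64891583 -6.58157299 -5.56092751] slope z vs x [ 2.67974076e-03 -6.65153245e+00]
plate ctr tray mm [173.7  -1.5 105. ] slope 0.0 yaw -19.59 roll -0.02 low end [136.   11.9 105. ] F [-0.1  0.1 -2. ] j [-0.2   0.14 -0.5   0.93  0.    1.64]
shift cm [-0.96 14.59 -3.  ]
turn [-0.445  0.042  0.336]
```

Emit:
carry_out:
  moves:
    - {"tx": -0.14, "ty": 2.4, "tz": 0.3, "wx": 0, "wy": 0, "wz": 0.114, "claw": 0.3}
    - {"tx": -0.14, "ty": 2.4, "tz": 0, "wx": 0, "wy": 0, "wz": 0.114, "claw": 0.3}
    - {"tx": -0.14, "ty": 2.4, "tz": 0, "wx": 0, "wy": 0, "wz": 0.114, "claw": 0.3}
    - {"tx": -0.14, "ty": 2.4, "tz": 0, "wx": -0.148, "wy": -0.0113, "wz": 0, "claw": 0.3}
    - {"tx": -0.14, "ty": 2.5, "tz": 0, "wx": -0.148, "wy": -0.0113, "wz": 0, "claw": 0.3}
    - {"tx": -0.14, "ty": 2.5, "tz": -3, "wx": -0.148, "wy": -0.0113, "wz": 0, "claw": 0.3}
    - {"tx": 0, "ty": 0, "tz": -0.5, "wx": 0, "wy": 0, "wz": 0, "claw": 0.3}
    - {"tx": 0, "ty": 0, "tz": 0, "wx": 0, "wy": 0, "wz": 0, "claw": 0.3}

```text
clock: 21.02
tcp_pos: [0.4337, 0.1368, 0.0718]
orientation: [0.161, 0.662, 0.716, -0.152]
wrist_force: [-0.6, -0.4, -0.8]
finger_gap: 0.0379
grip_force: 60.5
```

Emit:
carry_out:
  moves:
    - {"tx": 0, "ty": 0, "tz": -2, "wx": 0, "wy": 0, "wz": 0, "claw": 0.3}
    - {"tx": 0, "ty": 0, "tz": -1, "wx": 0, "wy": 0, "wz": 0, "claw": 0.3}
    - {"tx": 0, "ty": 0, "tz": 0, "wx": 0, "wy": 0, "wz": 0, "claw": 0.3}
    - {"tx": 0, "ty": 0, "tz": 0, "wx": 0, "wy": 0, "wz": 0, "claw": 0.3}
    - {"tx": 0, "ty": 0, "tz": 0, "wx": 0, "wy": 0, "wz": 0, "claw": 0.3}
    - {"tx": 0, "ty": 0, "tz": 0, "wx": 0, "wy": 0, "wz": 0, "claw": 0.3}

```text
clock: 21.78
tcp_pos: [0.4354, 0.1372, 0.0438]
orientation: [0.162, 0.663, 0.715, -0.15]
wrist_force: [0.2, 0.1, -0.4]
finger_gap: 0.0376
grip_force: 60.5
```

```bash
python3 - <<'E'
from h import *
tray(env.get_state(),off=-.0009,goal=(27.3,0,25),tilt=25.5)
E
```

```text
plate ctr tray mm [27.9  1.8 43. ] slope 25.5 yaw -0.02 roll 0.05 low end [-8.2  1.9 25.8] F [-0.1  0.2 -0.4] j [ 0.4   0.39 -0.43  0.9  -0.42  1.93]
shift cm [-0.19  0.05 -1.8 ]
turn [-0.     0.001 -0.   ]
```

Emit:
carry_out:
  moves:
    - {"tx": -0.16, "ty": 0.04, "tz": -1, "wx": 0, "wy": 0, "wz": 0, "claw": 0.3}
    - {"tx": 0, "ty": 0, "tz": -0.8, "wx": 0, "wy": 0, "wz": 0, "claw": 0.3}
    - {"tx": 0, "ty": 0, "tz": 0, "wx": 0, "wy": 0, "wz": 0, "claw": 0.3}
    - {"tx": 0, "ty": 0, "tz": 0, "wx": 0, "wy": 0, "wz": 0, "claw": 0.3}
    - {"tx": 0, "ty": 0, "tz": 0, "wx": 0, "wy": 0, "wz": 0, "claw": 0.3}

```text
clock: 22.4
tcp_pos: [0.4337, 0.1376, 0.0256]
orientation: [0.162, 0.663, 0.715, -0.15]
wrist_force: [-0.1, -0.6, -1.1]
finger_gap: 0.038
grip_force: 60.6
```

```bash
python3 - <<'E'
from h import *
tray(env.get_state(),off=-.0009,goal=(27.3,0,21.5),tilt=25.5)
E
```

```text
plate ctr tray mm [27.4  0.2 24.7] slope 25.51 yaw -0.01 roll 0.03 low end [-8.7  0.2  7.5] F [ 0.6 -0.1 -1.1] j [ 0.4   0.41 -0.45  0.86 -0.42  1.93]
shift cm [-0.02  0.01 -0.32]
turn [ 0.  0. -0.]
```

Emit:
carry_out:
  moves:
    - {"tx": -0.01, "ty": 0, "tz": -0.2, "wx": 0, "wy": 0, "wz": 0, "claw": 0.3}
    - {"tx": 0, "ty": 0, "tz": -0.1, "wx": 0, "wy": 0, "wz": 0, "claw": 0.3}
    - {"tx": 0, "ty": 0, "tz": -0.05, "wx": 0, "wy": 0, "wz": 0, "claw": 0.3}
    - {"tx": 0, "ty": 0, "tz": 0, "wx": 0, "wy": 0, "wz": 0, "claw": 0.3}
    - {"tx": 0, "ty": 0, "tz": 0, "wx": 0, "wy": 0, "wz": 0, "claw": 0.3}
    - {"tx": 0, "ty": 0, "tz": 0, "wx": 0, "wy": 0, "wz": 0, "claw": 0.3}

```text
clock: 23.15
tcp_pos: [0.4335, 0.1375, 0.0221]
orientation: [0.162, 0.663, 0.715, -0.15]
wrist_force: [-2.0, 0.3, 3.1]
finger_gap: 0.038
grip_force: 61.0
```

```bash
python3 - <<'E'
from h import *
tray(env.get_state(),off=-.0009,goal=(27.3,0,21.),tilt=25.5)
E
```

```text
plate ctr tray mm [27.5 -0.1 21.3] slope 25.52 yaw -0.0 roll 0.02 low end [-8.6 -0.1  4.1] F [-0.4 -2.   3.1] j [ 0.4   0.41 -0.46  0.85 -0.42  1.93]
shift cm [ 0.    0.02 -0.03]
turn [ 0.  0. -0.]
```

Plate 3 is seated too. Release, retreat and untilt while heading over the knob, then check everything from there.

Emit:
carry_out:
  moves:
    - {"tx": 0, "ty": 0, "tz": 0.05, "wx": 0, "wy": 0, "wz": 0, "claw": 0.05}
    - {"tx": 0, "ty": 0, "tz": 0, "wx": 0, "wy": 0, "wz": 0, "claw": -0.1}
    - {"tx": 0, "ty": 0, "tz": 0, "wx": 0, "wy": 0, "wz": 0, "claw": -0.35}
    - {"tx": 0, "ty": 0, "tz": 0, "wx": 0, "wy": 0, "wz": 0, "claw": -0.35}
    - {"tx": -0.07, "ty": 0.9, "tz": 1.8, "wx": 0, "wy": 0, "wz": 0, "claw": -0.35}
    - {"tx": -0.1, "ty": 1.3, "tz": 2.7, "wx": 0, "wy": 0, "wz": 0, "claw": -0.35}
    - {"tx": -0.1, "ty": 1.3, "tz": 2.7, "wx": 0, "wy": 0, "wz": 0, "claw": -0.35}
    - {"tx": 0, "ty": 0, "tz": 3, "wx": 0, "wy": 0, "wz": 0, "claw": -0.35}

```text
clock: 24.15
tcp_pos: [0.4306, 0.1731, 0.125]
orientation: [0.162, 0.663, 0.716, -0.15]
wrist_force: [0.8, -0.7, 0.1]
finger_gap: 0.0575
grip_force: 0.0
```

Emit:
carry_out:
  moves:
    - {"tx": 0, "ty": -2.5, "tz": 3, "wx": 0.148, "wy": 0.0113, "wz": 0, "claw": -0.35}
    - {"tx": 0, "ty": -2.5, "tz": 3, "wx": 0.148, "wy": 0.0113, "wz": 0, "claw": -0.35}
    - {"tx": 0, "ty": -2.5, "tz": 0, "wx": 0.148, "wy": 0.0113, "wz": 0, "claw": -0.35}
    - {"tx": 0, "ty": 0, "tz": 0, "wx": 0, "wy": 0, "wz": 0, "claw": -0.35}
    - {"tx": 0, "ty": 0, "tz": 0, "wx": 0, "wy": 0, "wz": 0, "claw": -0.35}

```text
clock: 24.78
tcp_pos: [0.4305, 0.0971, 0.1843]
orientation: [0.0, 0.68, 0.733, -0.0]
wrist_force: [-0.2, 1.1, 0.7]
finger_gap: 0.0575
grip_force: 0.0
```

```bash
python3 - <<'E'
from h import *
s,c,W=save('wrist','w11'); print(s['tcp_pos'],s['orientation']); plates(W,3)
L=placed(W,0); m=(L[:,2]>40)&(L[:,2]<56)&(abs(L[:,1])<20)&(L[:,0]<-40)&(L[:,0]>-90); print('knob',m.sum(),cv2.minAreaRect(L[m][:,:2].astype(np.float32)))
E
```

```text
[0.43054247 0.09706799 0.18429546] [ 8.11370689e-05  6.80272453e-01  7.32959247e-01 -3.52744150e-04]
plate 1 871 slope [27.36  0.31] rect [62.8 -0.4] [74.2 54.1] 0.0 x [26.  99.6] y [-21.7  21.7]
plate 2 915 slope [26.97 -0.06] rect [43.1 -0.5] [53.3 75.9] 89.9 x [ 5.1 81. ] y [-23.3  24.3]
plate 3 3747 slope [25.59  0.12] rect [23.3 -0.1] [55.3 76.4] 89.9 x [-14.8  60.3] y [-19.7  20.1]
knob 477 ((-70.25457763671875, -0.6384134292602539), (16.975095748901367, 16.25092887878418), 88.93924713134766)
```

View pics/w11.png

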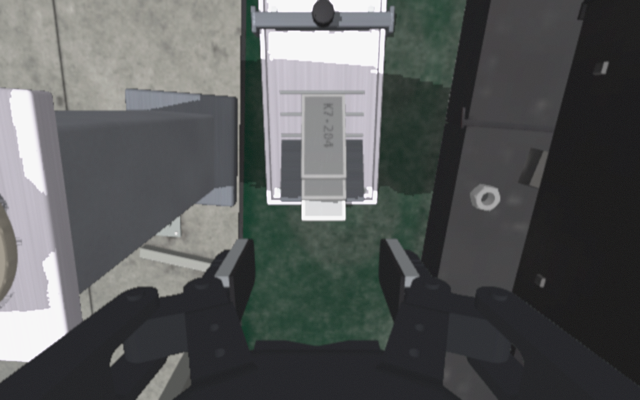

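The picture shows the three plates fanned in line at column 323, with the third's lower end just behind rib 3 (row 93), and the knob at (323,12). Moving to the knob.

Emit:
carry_out:
  moves:
    - {"tx": -0.12, "ty": 3.43, "tz": -2.5, "wx": 0, "wy": 0, "wz": 0, "claw": -0.35}
    - {"tx": -0.12, "ty": 3.43, "tz": -2.5, "wx": 0, "wy": 0, "wz": 0, "claw": -0.35}
    - {"tx": -0.12, "ty": 3.44, "tz": -2.5, "wx": 0, "wy": 0, "wz": 0, "claw": -0.35}
    - {"tx": -0.1, "ty": 3.44, "tz": -2.5, "wx": 0, "wy": 0, "wz": 0, "claw": -0.35}
    - {"tx": 0, "ty": 0, "tz": -1.5, "wx": 0, "wy": 0, "wz": 0, "claw": -0.35}
    - {"tx": 0, "ty": 0, "tz": 0, "wx": 0, "wy": 0, "wz": 0, "claw": -0.35}
    - {"tx": 0, "ty": 0, "tz": 0, "wx": 0, "wy": 0, "wz": 0, "claw": -0.35}
    - {"tx": 0, "ty": 0, "tz": 0, "wx": 0, "wy": 0, "wz": 0, "claw": -0.35}

```text
clock: 25.82
tcp_pos: [0.4269, 0.2346, 0.0703]
orientation: [0.0, 0.68, 0.733, 0.001]
wrist_force: [-0.5, 0.9, 0.3]
finger_gap: 0.0574
grip_force: 0.0
```

```bash
python3 - <<'E'
from h import *
tray(env.get_state(),off=0,goal=(-70.2,-.3,33),tilt=0)
E
```

```text
plate ctr tray mm [-70.3   0.8  70.3] slope -0.01 yaw -0.05 roll 0.1 low end [-110.3    0.8   70.3] F [-0.9 -0.4  0.3] j [ 0.34  0.26 -0.45  0.86 -0.    1.83]
shift cm [-0.1  -0.02 -3.73]
turn [-0.     0.002  0.001]
```

Emit:
carry_out:
  moves:
    - {"tx": -0.09, "ty": -0.02, "tz": -2, "wx": 0, "wy": 0, "wz": 0, "claw": -0.35}
    - {"tx": 0, "ty": 0, "tz": -1.7, "wx": 0, "wy": 0, "wz": 0, "claw": -0.35}
    - {"tx": 0, "ty": 0, "tz": 0, "wx": 0, "wy": 0, "wz": 0, "claw": -0.35}
    - {"tx": 0, "ty": 0, "tz": 0, "wx": 0, "wy": 0, "wz": 0, "claw": 0.9}
    - {"tx": 0, "ty": 0, "tz": 0, "wx": 0, "wy": 0, "wz": 0, "claw": 0.9}
    - {"tx": 0, "ty": 0, "tz": 0, "wx": 0, "wy": 0, "wz": 0, "claw": 0.9}
    - {"tx": 0, "ty": 0, "tz": 0, "wx": 0, "wy": 0, "wz": 0, "claw": 0.9}
    - {"tx": 0, "ty": 0, "tz": 0, "wx": 0, "wy": 0, "wz": 0, "claw": 0.9}
  newtons: 30

```text
clock: 26.82
tcp_pos: [0.4251, 0.2348, 0.0335]
orientation: [0.0, 0.68, 0.734, 0.0]
wrist_force: [-2.4, 0.2, 6.3]
finger_gap: 0.0163
grip_force: 29.3
```

Emit:
carry_out:
  moves:
    - {"tx": 0.03, "ty": -0.4, "tz": 0, "wx": 0, "wy": 0, "wz": 0, "claw": 0.9}
    - {"tx": 0.065, "ty": -0.85, "tz": 0, "wx": 0, "wy": 0, "wz": 0, "claw": 0.9}
    - {"tx": 0.065, "ty": -0.85, "tz": 0, "wx": 0, "wy": 0, "wz": 0, "claw": 0.9}
    - {"tx": 0.065, "ty": -0.85, "tz": 0, "wx": 0, "wy": 0, "wz": 0, "claw": 0.9}
    - {"tx": 0.065, "ty": -0.85, "tz": 0, "wx": 0, "wy": 0, "wz": 0, "claw": 0.9}
    - {"tx": 0.06, "ty": -0.8, "tz": 0, "wx": 0, "wy": 0, "wz": 0, "claw": 0.9}
    - {"tx": 0, "ty": 0, "tz": 0, "wx": 0, "wy": 0, "wz": 0, "claw": 0.9}
    - {"tx": 0, "ty": 0, "tz": 0, "wx": 0, "wy": 0, "wz": 0, "claw": 0.9}

```text
clock: 27.82
tcp_pos: [0.4286, 0.1884, 0.0335]
orientation: [0.0, 0.68, 0.733, -0.0]
wrist_force: [-2.7, -1.8, 6.1]
finger_gap: 0.0167
grip_force: 29.3
```

```bash
python3 - <<'E'
from h import *
tray(env.get_state(),off=0,goal=(-20,0,33),tilt=0)
E
```

```text
plate ctr tray mm [-24.   -1.   33.5] slope 0.03 yaw -0.01 roll 0.02 low end [-64.   -1.   33.4] F [ 1.6 -2.8  6.1] j [ 0.24  0.27 -0.54  0.76 -0.    1.74]
shift cm [ 0.13 -0.39 -0.05]
turn [0.001 0.    0.   ]
```

Emit:
carry_out:
  moves:
    - {"tx": 0.03, "ty": -0.2, "tz": 0, "wx": 0, "wy": 0, "wz": 0, "claw": 0.9}
    - {"tx": 0.02, "ty": -0.2, "tz": 0, "wx": 0, "wy": 0, "wz": 0, "claw": 0.9}
    - {"tx": 0.01, "ty": -0.1, "tz": 0, "wx": 0, "wy": 0, "wz": 0, "claw": 0.9}
    - {"tx": 0, "ty": 0, "tz": 0, "wx": 0, "wy": 0, "wz": 0, "claw": 0.9}
    - {"tx": 0, "ty": 0, "tz": 0, "wx": 0, "wy": 0, "wz": 0, "claw": 0.9}

```text
clock: 28.45
tcp_pos: [0.4289, 0.1846, 0.0335]
orientation: [-0.001, 0.679, 0.734, 0.001]
wrist_force: [-4.8, 2.2, 6.8]
finger_gap: 0.0162
grip_force: 29.3
```

Emit:
carry_out:
  moves:
    - {"tx": 0.015, "ty": -0.15, "tz": 0, "wx": 0, "wy": 0, "wz": 0, "claw": 0.9}
    - {"tx": 0.01, "ty": -0.15, "tz": 0, "wx": 0, "wy": 0, "wz": 0, "claw": 0.9}
    - {"tx": 0, "ty": 0, "tz": 0, "wx": 0, "wy": 0, "wz": 0, "claw": 0.9}
    - {"tx": 0, "ty": 0, "tz": 0, "wx": 0, "wy": 0, "wz": 0, "claw": 0.9}

```text
clock: 28.95
tcp_pos: [0.429, 0.1844, 0.0334]
orientation: [-0.003, 0.679, 0.734, 0.003]
wrist_force: [-4.0, 13.4, 5.3]
finger_gap: 0.0162
grip_force: 29.2
```

The stop is reached: 13 N with no further motion. Open, rise and check.

Emit:
carry_out:
  moves:
    - {"tx": 0, "ty": 0, "tz": 0, "wx": 0, "wy": 0, "wz": 0, "claw": 0.3}
    - {"tx": 0, "ty": 0, "tz": 0, "wx": 0, "wy": 0, "wz": 0, "claw": -0.35}
    - {"tx": 0, "ty": 0, "tz": 0, "wx": 0, "wy": 0, "wz": 0, "claw": -0.35}
    - {"tx": 0, "ty": 0.2, "tz": 2, "wx": 0, "wy": 0, "wz": 0, "claw": -0.35}
    - {"tx": 0, "ty": 0, "tz": 4, "wx": 0, "wy": 0, "wz": 0, "claw": -0.35}
    - {"tx": 0, "ty": -3, "tz": 5, "wx": 0, "wy": 0, "wz": 0, "claw": -0.35}
    - {"tx": 0, "ty": -3, "tz": 5, "wx": 0, "wy": 0, "wz": 0, "claw": -0.35}
    - {"tx": 0, "ty": -3, "tz": 3, "wx": 0, "wy": 0, "wz": 0, "claw": -0.35}

```text
clock: 29.95
tcp_pos: [0.4304, 0.0917, 0.2251]
orientation: [0.001, 0.68, 0.733, 0.001]
wrist_force: [0.5, -0.5, 0.6]
finger_gap: 0.0579
grip_force: 0.0
```

Emit:
carry_out:
  moves:
    - {"tx": 0, "ty": 0, "tz": 0, "wx": 0, "wy": 0, "wz": 0, "claw": -0.35}
    - {"tx": 0, "ty": 0, "tz": 0, "wx": 0, "wy": 0, "wz": 0, "claw": -0.35}
    - {"tx": 0, "ty": 0, "tz": 0, "wx": 0, "wy": 0, "wz": 0, "claw": -0.35}

```text
clock: 30.32
tcp_pos: [0.4287, 0.0932, 0.221]
orientation: [-0.001, 0.679, 0.734, -0.001]
wrist_force: [0.7, 0.6, -0.5]
finger_gap: 0.0577
grip_force: 0.0
```

```bash
python3 - <<'E'
from h import *
s,c,W=save('wrist','w12'); print(s['tcp_pos'],s['wrist_force'].round(1)); plates(W,3)
L=placed(W,0); m=(L[:,2]>40)&(L[:,2]<56)&(abs(L[:,1])<20)&(L[:,0]<-5)&(L[:,0]>-90); print('knob',m.sum(),cv2.minAreaRect(L[m][:,:2].astype(np.float32)))
E
```

```text
[0.42865412 0.09320111 0.22096623] [ 0.7  0.6 -0.5]
plate 1 722 slope [26.81 -0.11] rect [63.  -0.4] [74.5 53.7] 0.0 x [25.8 99.9] y [-23.8  21.7]
plate 2 733 slope [26.79 -0.33] rect [43.1  0.5] [76.2 52.8] 0.1 x [ 6. 80.] y [-20.6  24.1]
plate 3 2989 slope [25.56 -0.03] rect [23.8  0.9] [75.8 53.1] 0.0 x [-14.   60.5] y [-19.3  20.2]
knob 312 ((-20.697010040283203, -0.6071224212646484), (17.226856231689453, 16.58059310913086), 0.04028035327792168)
```

View pics/w12.png

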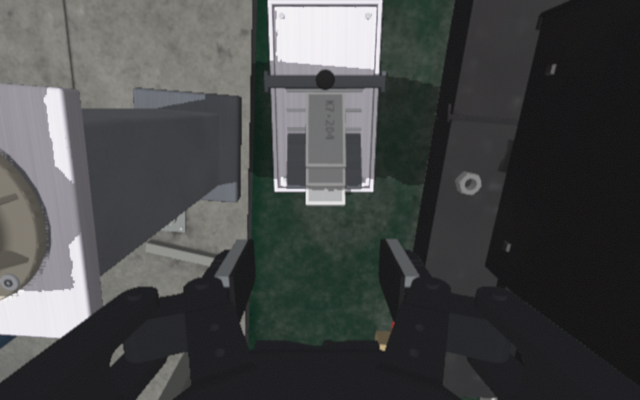

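The picture shows the three plates fanned square at column 325 and the keeper bar closed just short of the third plate (knob at (325,79), tray x about -20 mm). Handing in.

```bash
python3 -c "
from workcell import env
print(env.hand_in())"
```

```text
the job is handed in; nothing more can be done
None
```

The job is handed in: the three plates are fanned square and in line behind their ribs, the keeper bar is slid to its stop, and the arm never went near the strap, gauge or hex key; the hand-in gave no verdict.

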